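Close the centrifuge's service hatch and hold it on its seal

ROBOT

A 6-joint arm with a two-finger parallel gripper is mounted at the origin on the work surface. World frame = base frame: x ahead of the robot, y to its left, z up, the work surface at z = 0. Lengths are in mm, angles in rad, forces in N, time in s.
With the tool pointing down it reaches from about 400 to 925 mm from the base axis. Payload 12.5 kg.
Tool frame: the origin (TCP) lies at the very end of the fingers, on their centre line; the grasp point (between the pads) lies 19 mm behind it; z points along the fingers, y is the line along which they close (so a half turn about z gives the same grasp; the last joint's range is limited). The gripper opens to 95 mm and grips with 3 to 60 N. Pads are 20 mm wide; open, the fingers measure 119 mm over their backs; the gripper's body (75 mm by 180 mm) begins 59 mm behind the grasp point.
Start: joints at [-1.231, 0.491, 1.559, -0, 1.092, -0.106], TCP at [269.512, -563.924, 214.661] pointing down, gripper open.
Joint ranges: [-3.1, 3.1], [-0.84, 2.19], [0.05, 2.79], [-1.13, 4.28], [0.06, 2.93], [-2.69, 2.69]. Speed limits (rad/s): [2.22, 2.22, 2.79, 3.14, 3.14, 3.14].

INTERFACE

Orientations are given as [roll, pitch, yaw] about the fixed x, y, z axes, in that order (R = Rz(yaw) Ry(pitch) Rx(roll)).
In Python, from cell import env gives the robot as it stands.
- The arm moves only by the shell command python3 steer.py 'ROWS'. ROWS is one flat JSON list of numbers that holds 1 to 5 rows one after another, with no inner brackets; each row has 5 numbers: dx, dy, dz in a scale on which 1.0 is 0.5 m, then a turn about the tool's z in parts of the range, where 1.0 means 4 rad, then the opening from 0.0 (shut) to 1.0 (fully open); each row is the pose to reach, as a shift and turn from the pose commanded when the command began, along the tool's axes at that moment; what a row does not reach only later rows make up. A row lasts 1/12 s, in which the tool goes at most 41.7 mm and 0.125 rad, less where a joint would pass 70% of its speed; a pose out of reach is approached as far as the arm can. The fingers move at their own pace and stop on an object; the grip force is fixed at half the most. Time passes only in rows, so rows that do not move let the fingers close. It prints the time, the measured TCP pose, the force, the opening and the grip force at its end. Input that does not fit is refused with a message, and nothing moves.
- env.state(): the state, without advancing time (a new reading comes with each control period).
- env.read_camera(name): name is "scene" or "top" or "wrist"; returns (picture, depth): 420x560x3 uint8, red, green, blue; 420x560 float32, mm along the optical axis (not along the pixel's ray), 0 where there is no reading.
- env.camera_info(name): a dict with "vertical_fov" (degrees; the focal length in pixels is half the picture's height over the tangent of half this angle, whatever the lens; pixels are square), "cx", "cy" (the principal point, pixels), "origin" and "attitude" of the camera in the world. Camera axes: x right, y down, z forward; pixel columns grow to the right and rows downward; lengths in mm; the calibration is good to about 2 mm. The wrist camera is an equidistant fisheye: a pixel r from the principal point sees the ray r / f radians off the axis. A picture is of the moment at which its call begins: read the wrist's pose just before it. camera_info takes no time and is no camera call; for the wrist camera it gives the pose at the moment of the call.
- env.job_done(): hands the job in; it is judged then, once.
The state is a dict: "t": time; "joints": joint angles; "qvel": joint speeds; "tau": joint torques, N m; "eef_pos": TCP position; "tcp_rot": TCP orientation; "ft_force": force on the tool from outside, world axes, zero at the start; "moment": the same for the moment, N m; "opening": opening from 0.0 (shut) to 1.0 (fully open); "grip_force": force on a finger pad.
Only numpy, scipy, OpenCV 4.12 (cv2) and the standard library are available. Lean on these libraries where they do the work, as an engineer would, in place of code of your own. Each camera call takes 0.05 s, during which the arm holds its last target. There are 200 camera calls.

TASK

The service hatch at the back of the bench centrifuge is standing open. Swing it down, turn its wing fastener until the wing is in line with the two marks on the hatch so that the tongue below fits the slot in the frame, then press the hatch fully home against its rubber seal. Finish while still holding it pressed shut with the fingers, the wing still in line with the marks (do not lock it), so that the gap can be checked all round; leave the other things on the bench alone.

Things in the scene. Friction and masses are not known exactly. Their poses are not given: they have to be found in the camera images.
- machine: white bench centrifuge, fixed: 360 mm wide, 615 mm deep, flat deck 190 mm above the bench, blue see-through lid (closed) over the bowl on its far part; its rear with the service bay is towards the robot. Origin on the bench below the centre of the bay's opening; z up, x away from the robot, y along the hatch's hinge
- hatch (a joint): hinge angle of the hatch, rad: 0 = shut flat on the frame (hard stop), grows as the near edge rises. With the fastener out of line the hatch comes to rest on its tongue at about 0.09. Over the last 0.042 it squeezes a sprung rubber seal along the near rim, which lifts it again unless about 6 to 13 N is kept on it near the fastener
- stud (a joint): turn of the wing fastener in the hatch, rad, anticlockwise seen from outside (above); 0 or pi = wing in line with the marks and the slot; turns from -1.7 to 4.8 with a little friction (0.05 N m) and stays where it is left. The tongue passes the slot within about 0.19 of true. The wing tips with the hatch: pushing down while pinching it hard needs more force
- hatch_hinge (a point): middle of the hinge line, at the far side of the hatch; 196 mm above the bench, axes as machine. The hatch turns about the line along y through the point 4 mm below this one
- hatch_edge (a point): middle of the free (near) edge of the hatch, on its outer face, 175 mm from the hinge line; x from edge to hinge, y along the edge, z out of the face. The hatch is a bare aluminium sheet 172 x 216 mm, 4 mm thick, about 0.25 kg; a stiff friction hinge keeps it where it is left (up to about 4 N down at the edge moves it)
- hatch_marks (a point): the fastener's axis at the hatch's outer face, 140 mm from the hinge line and 35 mm from the free edge, midway between the two black marks that show the slot's line; x along that line (edge to hinge), y along the edge, z out of the face
- stud_wing (a point): centre of the fastener's steel wing: 36 mm long (x), 9 mm thick (y), from 4 to 24 mm above the hatch's outer face, this point 14 mm above it; on a round hub 24 mm across, 4 mm high. Below the hatch a shank carries a cross tongue 26 x 5 mm, parallel to the wing, its underside 15.5 mm below the sheet
- frame_slot (a point): centre of the slot in the steel plate fixed in the frame below the fastener, 31 mm along x by 10 mm along y; axes as machine
- rack: bystander: white tube rack 60 x 150 mm, 95 mm high with its tubes; origin under its centre
- bottle: bystander: white bottle 60 mm across, 130 mm high; origin under its centre
- bucket: bystander: steel rotor cup 48 mm across, 90 mm high; origin under its centre

How it is judged (in metres and radians):
On the way:
1. the wing fastener is turned into line with the marks (within 0.2 rad) (angle between the x axis of stud_wing and the x axis of hatch_marks, either way round below 0.2 rad), for 0.2 s.
At the end, for the whole second after the job is handed in: the hatch is held shut by the fingers (hinge angle below 0.012 rad, about 2 mm at the edge; finger force on the hatch or its fastener above 3 N) with the wing in line with the marks within 0.2 rad, and the bystanders at rest (value of joint hatch below 0.012 rad and angle between the x axis of stud_wing and the x axis of hatch_marks, either way round below 0.2 rad and contact force between the fingers and machine above 3 N and linear speed of each of rack, bottle, bucket below 0.02 m/s); the arm keeps its last pose, push and grip.
It fails at once if the tube rack is moved more than 20 mm (distance of rack from where it was at the start of the episode above 0.02 m).
It fails at once if the bottle is moved more than 20 mm (distance of bottle from where it was at the start of the episode above 0.02 m).
It fails at once if the rotor cup is moved more than 20 mm (distance of bucket from where it was at the start of the episode above 0.02 m).
It also fails if it takes over 45 s, if anything falls off the work surface, if the arm or the gripper's body presses on something with over 40 N, if the wrist force passes 120 N, or if a joint passes its speed limit or range.

## Working session

There is one attempt and no reset: what is moved stays moved. The work goes in short steps, Python scripts to look and compute and a shell command to move; the robot and the scene stay as the last step left them, time stands still between calls to the robot, and variables do not carry over. Pictures are saved under pics/ and viewed, at most 10 in all, crops included, and the job is handed in when it is done.

```bash
ls; mkdir -p pics; cat > h.py <<'E'
import numpy as np,cv2
from cell import env
from scipy.spatial.transform import Rotation as R
def snap(n,f):
    i=env.camera_info(n); p,d=env.read_camera(n); cv2.imwrite(f'pics/{f}.png',p[:,:,::-1]); np.savez(f'pics/{f}.npz',p=p,d=d,i=np.array(i,dtype=object)); return p,d,i
def att(a):
    a=np.array(a,float)
    return a if a.shape==(3,3) else R.from_euler('xyz',a).as_matrix() if a.size==3 else R.from_quat(a).as_matrix()
def cloud(d,i):
    f=210/np.tan(np.radians(i['vertical_fov'])/2); v,u=np.mgrid[:420,:560]
    c=np.stack([(u-i['cx'])/f*d,(v-i['cy'])/f*d,d],-1)
    return c@att(i['attitude']).T+np.array(i['origin'])
E
python3 - <<'E'
from h import *
for n in('scene','top'):
    p,d,i=snap(n,n+'0'); print(i)
print(env.state())
E
```

```text
cell.py
pics
steer.py
{'vertical_fov': 56.16879386571222, 'cx': 279.94703827380977, 'cy': 215.6269554121892, 'origin': array([998.52784783, 549.8424734 , 893.17499579]), 'attitude': array([-2.38618354,  0.01283022,  2.40389325])}
{'vertical_fov': 45.8351772051516, 'cx': 279.1502542631222, 'cy': 209.6249689229386, 'origin': array([ 305.1503383 ,   21.04876486, 1540.22498975]), 'attitude': array([-2.98035234, -0.01030954, -1.5535971 ])}
{'t': 0.1, 'joints': array([-1.23061594e+00,  4.91484493e-01,  1.55941110e+00,  4.39396469e-05,
        1.09168114e+00, -1.05614632e-01]), 'qvel': array([ 9.99636255e-04, -4.28946352e-05, -9.01815682e-04, -1.49277484e-03,
        1.87478891e-04,  3.04220435e-04]), 'tau': array([ 3.61543331e-03, -6.13624477e+01, -2.58606559e+01,  6.94551319e-02,
        4.70162078e-02, -3.44519890e-05]), 'eef_pos': array([ 269.43261754, -563.69853476,  214.12158581]), 'tcp_rot': array([-3.14061817e+00, -1.42495094e-04,  4.45774673e-01]), 'ft_force': array([-0.04022024, -0.00196338,  0.26683023]), 'moment': array([ 0.01930023,  0.00743133, -0.01645776]), 'grip_force': 0.0, 'opening': 0.9982360106718561}
```

View pics/scene0.png

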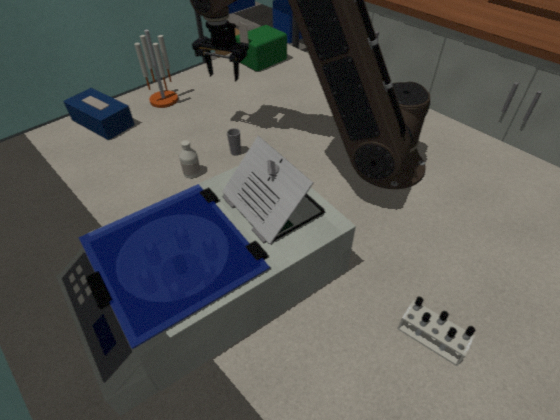

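View pics/top0.png

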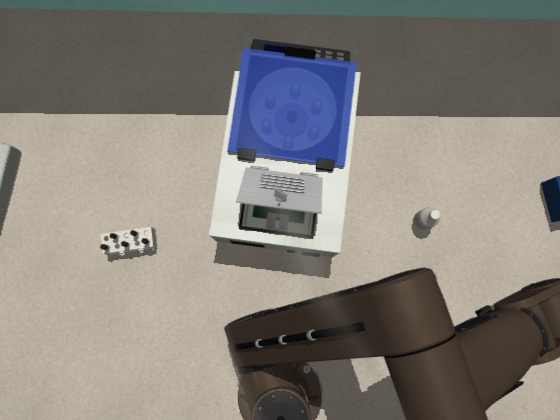

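The scene view shows the hatch open at about (268,190) with the wing near (272,170). In the top view the hatch sheet covers about (238–323, 170–212) with the wing near (281,195). The bystanders are clear of the bay.

```bash
python3 - <<'E'
from h import *
for n in('top0','scene0'):
    z=np.load(f'pics/{n}.npz',allow_pickle=True); P=cloud(z['d'],z['i'].item()); 
    if n=='top0':
        for u,v in [(245,178),(318,180),(240,205),(318,208),(281,195),(270,203),(300,203),(270,178),(300,178),(225,225),(345,160),(225,180),(335,245),(430,217),(128,240)]: print(n,u,v,P[v,u].round(1))
        boxes=[(150,220,230,340,3)]
    else:
        for u,v in [(262,150),(300,185),(235,190),(270,230),(272,165),(270,175)]: print(n,u,v,P[v,u].round(1))
        boxes=[(130,250,210,340,3)]
    a,b,c,e,s=boxes[0]; cv2.imwrite(f'pics/{n}c.png',cv2.resize(z['p'][a:b,c:e,::-1],None,fx=5,fy=5,interpolation=2))
E
```

```text
top0 245 178 [601.  104.2 239.5]
top0 318 180 [605.9 -94.  210.5]
top0 240 205 [536.2 119.2 187.8]
top0 318 208 [511.2 -85.6 311.4]
top0 281 195 [542.4   7.8 312.7]
top0 270 203 [521.  35. 315.]
top0 300 203 [525.  -40.8 300.4]
top0 270 178 [605.4  37.4 226.2]
top0 300 178 [609.  -44.2 217.5]
top0 225 225 [479.3 158.2 191.9]
top0 345 160 [ 666.4 -169.7  201.2]
top0 225 180 [604.6 162.3 194.2]
top0 335 245 [ 429.9 -142.6  193.2]
top0 430 217 [ 523.4 -428.1  117.3]
top0 128 240 [446.2 459.5  57.3]
scene0 262 150 [517.3 -55.6 306.9]
scene0 300 185 [537.2  96.9 305.9]
scene0 235 190 [601.1 -68.2 219. ]
scene0 270 230 [624.2  91.4 218.2]
scene0 272 165 [542.    9.2 312.9]
scene0 270 175 [559.  21. 300.]
```

View pics/top0c.png

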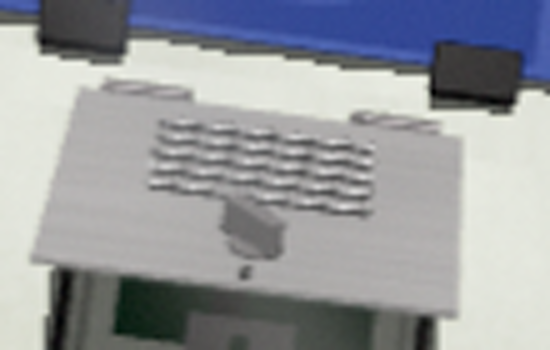

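View pics/scene0c.png

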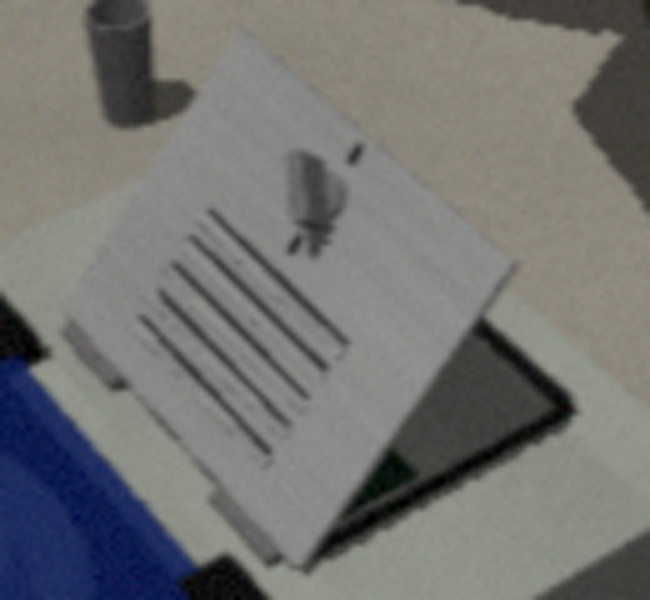

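The crops show the wing out of line with the two black marks. The top crop has it at (252,228), the scene crop at (315,195) with marks at (356,153) and (294,245). Next I fit the geometry.

```bash
cat > fit.py <<'E'
from h import *
from scipy.spatial import ConvexHull
def fit(P,c0,r=130,tol=3,n0=None):
    Q=P.reshape(-1,3); Q=Q[(np.linalg.norm(Q-c0,axis=1)<r)&(Q[:,2]>203)]
    rng=np.random.default_rng(0);best=None;bn=0
    for k in range(500):
        a,b,c=Q[rng.choice(len(Q),3,False)];n=np.cross(b-a,c-a);l=np.linalg.norm(n)
        if l<500: continue
        n/=l;m=abs((Q-a)@n)<tol
        if m.sum()>bn: bn=m.sum();best=m
    S=Q[best];c=S.mean(0);n=np.linalg.svd(S-c)[2][2]; n*=np.sign(n[2]); return Q,S,c,n
E
python3 - <<'E'
from fit import *
for n in('top0','scene0'):
    z=np.load(f'pics/{n}.npz',allow_pickle=True); P=cloud(z['d'],z['i'].item())
    Q,S,c,nn=fit(P,np.array([565,5,260]))
    print(n,len(S),c.round(1),nn.round(3),'angle',np.arccos(nn[2]),'yaw',np.arctan2(-nn[1],-nn[0]))
    h=np.array([nn[1],-nn[0],0]);h/=np.linalg.norm(h);h*=np.sign(h[1]);x=np.cross(h,nn)  # x: edge->hinge
    s=S-c; r=cv2.minAreaRect(np.c_[s@x,s@h].astype(np.float32));print('rect',r, 'x range',np.percentile(s@x,[0,.5,50,99.5,100]),'h range',np.percentile(s@h,[0,.5,99.5,100]))
    d=(Q-c)@nn; W=Q[(d>7)&(d<30)]; W=W[np.linalg.norm(W-[542,8,312],axis=1)<40]; w=W-c
    r=np.c_[w@x,w@h]; print('wing',len(W),W.mean(0).round(1),'hx,hy',r.mean(0),'h max',(w@nn).max())
    hi=r[(w@nn)>13]; cc=hi.mean(0);u=np.linalg.svd(hi-cc)[2][0];print(len(hi),cc,'dir',np.arctan2(u[1],u[0]),'extent',np.ptp((hi-cc)@u)); print(cv2.minAreaRect(hi.astype(np.float32)))
    D=P.reshape(-1,3);D=D[(abs(D[:,2]-192)<6)&(D[:,0]<700)&(D[:,0]>380)&(abs(D[:,1])<230)]
    print('deck rect',cv2.minAreaRect(D[:,:2].astype(np.float32)),D[:,2].mean())
E
```

```text
top0 2577 [563.7   7.1 266.8] [ 0.71  -0.081  0.699] angle 0.7966220445569066 yaw 3.027661880268092
rect ((4.406982421875, 0.286376953125), (171.13424682617188, 216.33746337890625), 0.5084712505340576) x range [-80.86420311 -77.3628479   -0.32848067  87.90438866  90.50170622] h range [-108.07899595 -107.08405238  106.81435674  108.08013618]
wing 91 [545.4   8.9 310.7] hx,hy [-44.25618235  -0.27624878] h max 26.412219586388506
69 [-43.82925106  -0.0721056 ] dir -2.24169829354733 extent 38.61520337487221
((-43.241661071777344, -0.5153999328613281), (38.73230743408203, 11.859861373901367), 48.76881408691406)
deck rect ((574.9486083984375, 5.981689453125), (360.200927734375, 290.58892822265625), 83.39753723144531) 190.57225500587754
scene0 4543 [568.6  14.6 263.4] [ 0.713 -0.081  0.696] angle 0.8003690617340872 yaw 3.0281110358609054
rect ((1.8156280517578125, -8.306854248046875), (219.07032775878906, 166.94894409179688), 89.9072494506836) x range [-81.69360067 -81.03131553  -0.53093589  83.12817048  85.14266649] h range [-117.93940556 -115.788185     99.66749438  101.29081219]
wing 108 [548.6  11.4 310.1] hx,hy [-47.13369377  -5.3735731 ] h max 26.435622331390547
83 [-46.93458151  -5.8439763 ] dir 0.8684036211490146 extent 37.555917960125186
((-46.731956481933594, -7.928813934326172), (37.447418212890625, 10.310367584228516), 48.0118408203125)
deck rect ((564.5894775390625, 5.9488372802734375), (385.8564453125, 263.93170166015625), 88.78910827636719) 191.09220189034255
```

Careful with the scale: shifts go in shares of 0.5 m and turns go in shares of 4 rad. That gives: -190 mm / 500 = -0.38, -160 mm / 500 = -0.32.

```bash
cat > go.py <<'E'
import sys
from h import *
H=np.array([631,-.7]);Y=-.114
ux=np.array([np.cos(Y),np.sin(Y)]);uy=np.array([-ux[1],ux[0]])
def report():
    s=env.state();p=s['eef_pos'];d=p[:2]-H
    print('t %.2f X %.1f h %.1f z %.1f yaw-Y %.3f'%(s['t'],d@ux,d@uy,p[2],s['tcp_rot'][2]-Y),'F',s['ft_force'].round(1),'M',s['moment'].round(2),'open %.3f grip %.1f'%(s['opening'],s['grip_force']))
def shift(X,h,z,yaw):
    s=env.state();p=s['eef_pos'];r=R.from_euler('xyz',s['tcp_rot'])
    t=np.r_[H+X*ux+h*uy,z];print('shift',r.inv().apply(t-p).round(1),'turn',round(s['tcp_rot'][2]-Y-yaw,3))
report()
if len(sys.argv)>1: shift(*map(float,sys.argv[1:]))
E
python3 steer.py '[0,0,-0.08,0,0,0,0,-0.16,0,0,0,0,-0.24,0,0,0,0,-0.32,0,0,0,0,-0.38,0,0]'; python3 go.py -80 -45 390 0
```

```text
t: 0.52
eef_pos: [269.5, -563.8, 408.1]
tcp_rot: [3.139, 0.0, 0.446]
ft_force: [-0.4, -0.3, 0.9]
opening: 0.703
grip_force: 0.0
t 0.52 X -295.1 h -600.5 z 408.1 yaw-Y 0.560 F [-0.4 -0.3  0.9] M [ 0.03 -0.02 -0.02] open 0.703 grip 0.0
shift [ 477.3 -356.5   17.1] turn 0.56
```

In the tool's units: 160 mm / 500 = 0.32, 128 mm / 500 = 0.256.

```bash
python3 steer.py '[0.064,-0.048,0,0,0,0.128,-0.096,0,0,0,0.192,-0.144,0,0,0,0.256,-0.192,0,0,0,0.32,-0.24,0,0,0]'>/dev/null; python3 steer.py '[0.064,-0.048,0,0,0,0.128,-0.096,0,0,0,0.192,-0.144,0,0,0,0.256,-0.192,0,0,0,0.32,-0.24,0,0,0]' >/dev/null
python3 steer.py '[0.064,-0.048,0,0.0275,0,0.128,-0.096,0,0.055,0,0.192,-0.144,0,0.0825,0,0.256,-0.192,0,0.1125,0,0.3,-0.22,0,0.14,0]' ; python3 go.py -80 -45 345 0
```

```text
t: 1.77
eef_pos: [543.0, -43.2, 404.5]
tcp_rot: [-3.142, 0.0, -0.117]
ft_force: [-0.0, -0.8, -0.6]
opening: 0.003
grip_force: 0.0
t 1.77 X -82.6 h -52.2 z 404.5 yaw-Y -0.003 F [-0.  -0.8 -0.6] M [ 0.02  0.04 -0.02] open 0.003 grip 0.0
shift [ 2.6 -7.2 59.5] turn -0.003
```

In the tool's units: 95 mm / 500 = 0.19, 85 mm / 500 = 0.17.

```bash
python3 steer.py '[0.002,-0.01,0.08,0,0,0.004,-0.014,0.15,0,0,-0.012,-0.014,0.17,0,0,-0.032,-0.014,0.19,0,0,-0.032,-0.014,0.19,0,0]' >/dev/null; python3 go.py -115 -45 292 0
```

```text
t 2.18 X -100.5 h -47.4 z 307.6 yaw-Y 0.002 F [-0.2  0.1  1. ] M [ 0.03  0.03 -0.05] open -0.001 grip 0.0
shift [-14.4  -2.4  15.6] turn 0.002
```

In the tool's units: 36 mm / 500 = 0.072, -28 mm / 500 = -0.056.

```bash
python3 steer.py '[-0.014,0,0.016,0,0,-0.028,0,0.032,0,0,-0.042,0,0.052,0,0,-0.056,0,0.072,0,0,-0.056,0,0.072,0,0]' >/dev/null; python3 go.py -139 -45 251 0;python3 steer.py '[-0.01,0,0.02,0,0,-0.02,0,0.042,0,0,-0.028,0,0.066,0,0,-0.034,0,0.088,0,0,-0.034,0,0.088,0,0]' >/dev/null; python3 go.py -149 -45 210 0
```

```text
t 2.60 X -127.6 h -47.8 z 273.0 yaw-Y 0.002 F [0.9 0.7 0.1] M [ 0.04 -0.01  0.02] open 0.005 grip 0.0
shift [-11.4  -2.8  22. ] turn 0.002
t 3.02 X -143.9 h -47.8 z 229.0 yaw-Y 0.002 F [-0.1 -0.8 -0.8] M [ 0.06  0.04 -0.04] open 0.009 grip 0.0
shift [-5.  -2.9 19. ] turn 0.002
```

```bash
python3 - <<'E'
from fit import *
p,d,i=snap('scene','s1'); P=cloud(d,i)
cv2.imwrite('pics/s1c.png',cv2.resize(p[90:270,190:370,::-1],None,fx=3,fy=3,interpolation=2))
E
```

```text
(no output)
```

View pics/s1c.png

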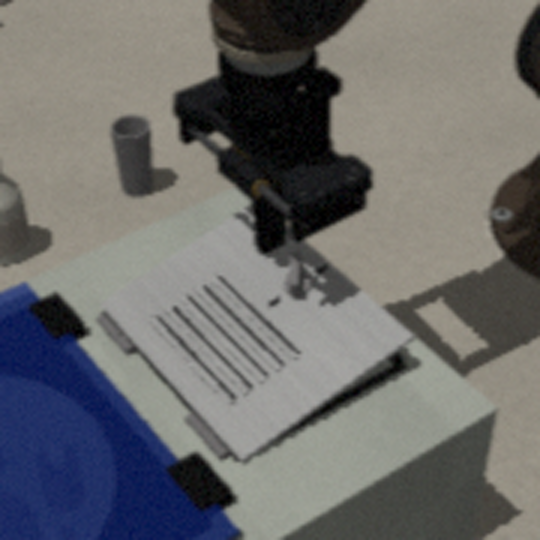

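The crop shows the hatch swung down most of the way, with the closed fingers on it at about (270,240) and the wing at (298,278). I'll keep pushing until it rests on its tongue.

In the tool's units: 17 mm / 500 = 0.034, 15 mm / 500 = 0.03.

```bash
python3 steer.py '[-0.004,0,0.012,0,0,-0.006,0,0.024,0,0,-0.008,0,0.03,0,0,-0.008,0,0.034,0,0,-0.008,0,0.034,0,0]' >/dev/null; python3 go.py -149 -45 206 0;python3 steer.py '[0,0,0.004,0,0,0,0,0.006,0,0,0,0,0.006,0,0]' >/dev/null; python3 go.py
```

```text
t 3.48 X -147.9 h -47.8 z 212.3 yaw-Y 0.002 F [-0.8 -0.5  0. ] M [0.05 0.03 0.01] open 0.004 grip 0.0
shift [-1.1 -2.8  6.3] turn 0.002
t 3.73 X -147.7 h -47.8 z 210.2 yaw-Y 0.002 F [-2.3  0.9  8.6] M [ 0.11  0.6  -0.01] open 0.004 grip 4.0
```

In the tool's units: 140 mm / 500 = 0.28, -100 mm / 500 = -0.2, -0.4 rad / 4 = -0.1.

```bash
python3 steer.py '[0,0,-0.08,0,1,0,0.06,-0.16,-0.025,1,0,0.14,-0.2,-0.05,1,0,0.22,-0.2,-0.075,1,0,0.28,-0.2,-0.1,1]' >/dev/null; python3 go.py -139 0 240 0.88; cat > wing.py <<'E'
import sys
from fit import *
p,d,i=snap('scene',sys.argv[1]); P=cloud(d,i)
H=np.array([631,-.7]);Y=-.114;ux=np.array([np.cos(Y),np.sin(Y)]);uy=np.array([-ux[1],ux[0]])
B=np.c_[(P.reshape(-1,3)[:,:2]-H)@ux,(P.reshape(-1,3)[:,:2]-H)@uy,P.reshape(-1,3)[:,2]]
m=(B[:,0]>-173)&(B[:,0]<-5)&(abs(B[:,1])<105)&(B[:,2]>185)&(B[:,2]<240); B=B[m]
S=B;
for k in range(6):
    A=np.c_[S[:,:2],np.ones(len(S))];k_=np.linalg.lstsq(A,S[:,2],rcond=None)[0]; e=B[:,2]-np.c_[B[:,:2],np.ones(len(B))]@k_; S=B[abs(e)<3.5 if k>2 else abs(e)<8]
print('hatch angle',-np.arctan(k_[0]),'tilt y',k_[1],len(S),'z@axis',k_[2]-139*k_[0])
w=B[(e>9)&(e<30)&(np.hypot(B[:,0]+139,B[:,1])<35)]
print(len(w)); print('wing',cv2.minAreaRect(w[:,:2].astype(np.float32)),'maxh',np.percentile(w[:,2],95)); c=w[:,:2]-w[:,:2].mean(0);u=np.linalg.svd(c)[2][0];print(w[:,:2].mean(0),'dir',np.arctan(u[1]/u[0]))
cv2.imwrite(f'pics/{sys.argv[1]}c.png',cv2.resize(p[130:250,200:350,::-1],None,fx=4,fy=4,interpolation=2))
E
python3 wing.py s2
```

```text
t 4.15 X -147.2 h -189.4 z 311.7 yaw-Y 0.408 F [ 0.9 -0.  -0.2] M [-0.01  0.02 -0.01] open 0.304 grip 0.0
shift [  82.5 -170.8   71.4] turn -0.472
hatch angle 0.09210825563791508 tilt y -0.0013957986985104753 4019 z@axis 209.97483115879746
54
wing ((-138.90054321289062, 0.23082351684570312), (37.109249114990234, 9.159818649291992), 47.21250534057617) maxh 235.34340832566411
[-136.59563696    3.10196229] dir 0.8196997360139597
```

View pics/s2c.png

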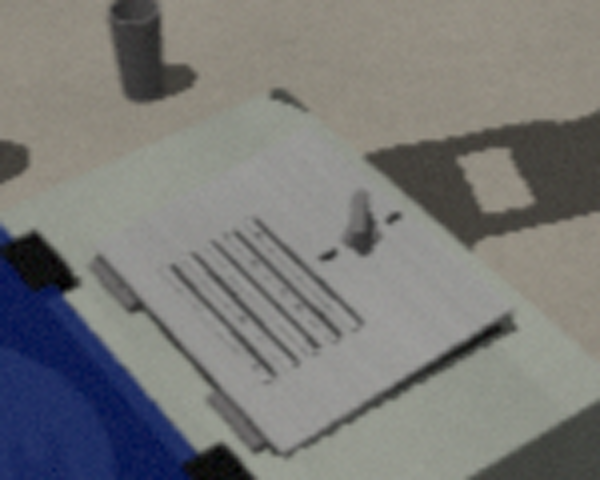

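The wing at (362,222) in the crop is still about 0.83 rad off the mark line, which runs through (328,255) and (394,217). The hatch rests at 0.092 rad. I'll move above the wing with the pads across it.

In the tool's units: -171 mm / 500 = -0.342, -137 mm / 500 = -0.274, -0.43 rad / 4 = -0.1075.

```bash
python3 steer.py '[0.034,-0.068,0,-0.025,0.5,0.068,-0.138,0,-0.05,0.5,0.102,-0.206,0,-0.075,0.5,0.136,-0.274,0,-0.095,0.5,0.166,-0.342,0.07,-0.1075,0.5]' >/dev/null; python3 go.py -138.5 0.2 218 0.84
```

```text
t 4.62 X -136.3 h -2.5 z 284.6 yaw-Y 0.836 F [ 1.6  0.7 -0.7] M [-0.03 -0.05 -0.  ] open 0.499 grip 0.0
shift [ 0.1 -3.8 66.6] turn -0.004
```

In the tool's units: 45 mm / 500 = 0.09, 30 mm / 500 = 0.06.

```bash
python3 steer.py '[0,-0.006,0.06,0,0.5,0,-0.006,0.09,0,0.5,0,-0.006,0.09,0,0.5]' >/dev/null; python3 go.py -138.5 0.2 218 0.84
```

```text
t 4.87 X -141.7 h -2.0 z 233.3 yaw-Y 0.833 F [ 1.1  0.  -0.2] M [-0.03  0.    0.04] open 0.499 grip 0.0
shift [ 3.9  0.9 15.2] turn -0.007
```

In the tool's units: 15 mm / 500 = 0.03, 10 mm / 500 = 0.02.

```bash
python3 steer.py '[0.008,0.002,0.02,0,0.5,0.008,0.002,0.03,0,0.5,0.008,0.002,0.03,0,0.5]' >/dev/null; python3 go.py -138.5 0.2 218 0.84;  python3 steer.py '[0,0,0,0,0.25,0,0,0,0,0,0,0,0,0,0,0,0,0,0,0,0,0,0,0,0]' >/dev/null; python3 go.py
```

```text
t 5.12 X -136.6 h -0.7 z 220.7 yaw-Y 0.831 F [0.4 1.2 0.1] M [-0.    0.02  0.04] open 0.500 grip 0.0
shift [-0.6 -2.   2.7] turn -0.009
t 5.53 X -136.8 h -0.5 z 221.4 yaw-Y 0.832 F [ 0.4 -0.7 -0.3] M [-0.12 -0.03  0.01] open 0.206 grip 0.0
```

In the tool's units: 1 mm / 500 = 0.002.

```bash
python3 steer.py '[0,0,0.002,0,0,0,0,0.002,0,0,0,0,0.002,0,0,0,0,0.002,0,0,0,0,0.002,0,0]' >/dev/null; python3 go.py
```

```text
t 5.95 X -138.3 h 0.8 z 220.2 yaw-Y 0.832 F [-6.8  9.7  6.1] M [2.14 1.4  0.05] open 0.094 grip 30.2
```

In the tool's units: -2 mm / 500 = -0.004, 0.58 rad / 4 = 0.145.

```bash
python3 steer.py '[0,-0.004,0,0.025,0,0,-0.004,0,0.055,0,0,-0.004,0,0.085,0,0,-0.004,0,0.115,0,0,-0.004,0,0.145,0]' >/dev/null; python3 go.py;  python3 steer.py '[0,0,0,0.025,0,0,0,0,0.05,0,0,0,0,0.0625,0,0,0,0,0.0625,0,0,0,0,0.0625,0]' >/dev/null; python3 go.py -138.5 0 220 0
```

```text
t 6.37 X -138.5 h 1.0 z 220.2 yaw-Y 0.246 F [ 0.3  2.  -0.9] M [ 0.36  0.23 -0.01] open 0.090 grip 30.0
t 6.78 X -138.5 h 1.0 z 219.9 yaw-Y 0.004 F [ 0.2  1.4 -1.9] M [ 0.28  0.26 -0.08] open 0.089 grip 30.0
shift [ 0.   1.  -0.1] turn 0.004
```

In the tool's units: 14 mm / 500 = 0.028, 12 mm / 500 = 0.024.

```bash
python3 steer.py '[0,0,0,0,0.2,0,0,0,0,0.45,0,0,0,0,0.45,0,0,0,0,0.45,0,0,0,0,0.45]' >/dev/null; python3 go.py -138.5 0 212 0; python3 steer.py '[0,0.002,0.008,0,0.45,0,0.002,0.018,0,0.45,0,0.002,0.024,0,0.45,0,0.002,0.028,0,0.45,0,0.002,0.028,0,0.45]' >/dev/null; python3 go.py -138.5 0 196 0
```

```text
t 7.20 X -138.3 h 0.8 z 220.1 yaw-Y 0.002 F [-0.1 -0.4  0.7] M [ 0.09 -0.    0.01] open 0.388 grip 0.0
shift [-0.2  0.8  8.1] turn 0.002
t 7.62 X -138.5 h -0.2 z 205.4 yaw-Y 0.002 F [-0.1  0.  -0.5] M [0.07 0.04 0.02] open 0.449 grip 0.0
shift [ 0.  -0.2  9.4] turn 0.002
```

In the tool's units: 6 mm / 500 = 0.012, 4 mm / 500 = 0.008.

```bash
python3 steer.py '[0,0,0.004,0,0.45,0,0,0.008,0,0.45,0,0,0.012,0,0.45,0,0,0.012,0,0.45]' >/dev/null; python3 go.py; python3 steer.py '[0,0,0.002,0,0.45,0,0,0.004,0,0.45,0,0,0.006,0,0.45,0,0,0.006,0,0.45]' >/dev/null; python3 go.py
```

```text
t 7.95 X -138.4 h -0.1 z 200.1 yaw-Y 0.002 F [-1.2 -0.1  3.5] M [ 0.1   0.3  -0.02] open 0.451 grip 1.5
t 8.28 X -138.5 h -0.1 z 197.4 yaw-Y 0.002 F [-3.2  0.6  6.2] M [0.11 0.72 0.  ] open 0.451 grip 3.4
```

In the tool's units: 2 mm / 500 = 0.004, 1 mm / 500 = 0.002.

```bash
python3 steer.py '[0,0,0.002,0,0.45,0,0,0.004,0,0.45,0,0,0.004,0,0.45]' >/dev/null; python3 go.py; python3 steer.py '[0,0,0.002,0,0.45,0,0,0.003,0,0.45,0,0,0.003,0,0.45]' >/dev/null; python3 go.py
```

```text
t 8.53 X -138.5 h -0.1 z 196.2 yaw-Y 0.002 F [-5.8  0.1 17.3] M [0.15 1.33 0.02] open 0.450 grip 8.6
t 8.78 X -138.5 h -0.1 z 196.1 yaw-Y 0.002 F [-12.2  -0.2  34.4] M [ 0.16  2.39 -0.04] open 0.450 grip 17.1
```

In the tool's units: -0.7 mm / 500 = -0.0014.

```bash
python3 steer.py '[0,0,-0.0014,0,0.45,0,0,-0.0014,0,0.45,0,0,-0.0014,0,0.45]' >/dev/null; python3 go.py; python3 wing.py s3
```

```text
t 9.03 X -138.5 h -0.1 z 196.1 yaw-Y 0.002 F [-9.4 -0.3 26.6] M [0.13 1.84 0.01] open 0.450 grip 13.0
hatch angle -0.0011619747447418583 tilt y -0.0014578782287628655 3547 z@axis 197.19341762828657
127
wing ((-136.62722778320312, 0.7821369171142578), (56.57719421386719, 27.489534378051758), 87.35746002197266) maxh 224.97849059140034
[-133.75426674    0.20055122] dir 1.5543483994709053
```

View pics/s3c.png

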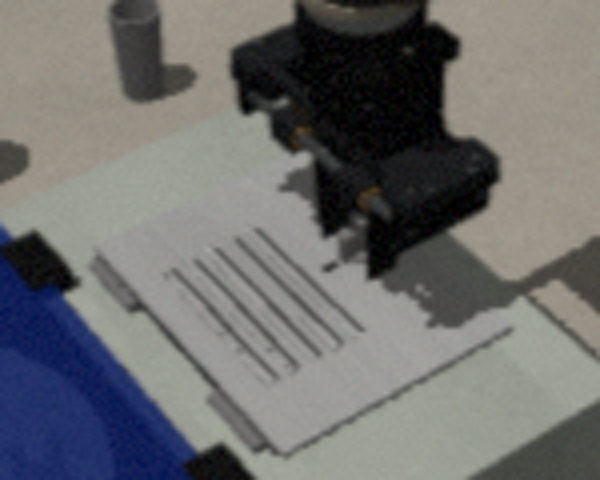

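The crop shows the hatch flat and shut (fitted angle about 0), with a finger on each side of the wing at about (345,245). The wing points along the near mark at (330,266). The push is a steady 27 N, so I'm handing in.

```bash
python3 -c "
from cell import env
print(env.job_done())"
```

```text
the job is handed in; nothing more can be done
None
```

I handed the job in at about 9 s with the hatch pressed fully shut (fitted angle about 0 rad, about 27 N from the fingers), the tongue through its slot with the wing in line with the marks, and the bystanders untouched; the hand-in gave no verdict.

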